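Turn the hotplate sign to red

TASK

A pan has been put on one of the two hotplates, so its status sign must warn people. Turn the sign standing in front of the hotplate with the pan half a turn (each sign has a black peg to turn it by), so that its red face looks away from the hotplate and the plate stands square over its base again. Leave the other hotplate's sign and the pan as they are.

Things in the scene. Friction and masses are not known exactly. Their poses are not given: they have to be found in the camera images.
- hot_base: Fixed aluminium base of the sign to turn, 60 (x) by 150 (y) by 14 mm high, about 200 mm beyond the hotplate with the pan, seen from the robot. Origin: underside centre, on the sign's vertical pivot axis. +x: display side, away from the hotplate (within 35 degrees of world +x). The plate starts with green to +x (within 20 degrees) and the peg at +y; red squarely to +x puts the peg at -y.
- hot_sign_peg (a point): Top centre of the black upright peg on the sign plate: 12 mm thick, 40 mm tall (heights 100 to 140 mm), fixed to the plate 50 mm from the pivot. Pinch it from above and lead it round; it turns between the fingers. Plate: 130 mm long, 12 mm thick, heights 30 to 100 mm, one face green with a white disc, one red with a white bar; turns both ways without stops, under 1 N at the peg, stays put.
- other_sign_peg (a point): Top centre of the same kind of peg on the identical sign, which stands beyond the other, empty hotplate and also shows green. That sign must stay as it is.
- pan: Open steel saucepan, 112 mm in diameter and 70 mm high, with a straight handle reaching 155 mm from its centre along its own -x, standing loose on the top (55 mm high) of a black 150 by 180 mm hotplate; top of the pan 125 mm above the bench. Origin: centre of its underside. It shows which hotplate is meant, and stays there.
Mind the look-alikes: they are no part of the job. Leave any blue or orange look-alike of the hot_base alone.

How it is judged:
At the end, for the whole second after the job is handed in: The red face looks along the base's display side, the plate within 15 degrees of square to its base (peg at least 48.3 mm to the base's -y side), and stays so (y of hot_sign_peg in the frame of hot_base below -0.0483 m); the robot touches nothing.
It fails at once if the other sign's peg is moved more than 15 mm (distance of other_sign_peg from where it was at the start of the episode above 0.015 m).
It fails at once if the pan is moved more than 20 mm (distance of pan from where it was at the start of the episode above 0.02 m).
It also fails if it takes over 38 s, if anything falls off the work surface, if the arm or the gripper's body presses on something with over 40 N, if the wrist force passes 120 N, or if a joint passes its speed limit or range.

ROBOT

A 6-joint arm with a two-finger parallel gripper is mounted at the origin on the work surface. World frame = base frame: x ahead of the robot, y to its left, z up, the work surface at z = 0. Lengths are in m, angles in rad, forces in N, time in s.
With the tool pointing down it reaches from about 0.35 to 0.975 m from the base axis. Payload 4.9 kg.
Tool frame: the origin (TCP) lies at the very end of the fingers, on their centre line; the grasp point (between the pads) lies 19 mm behind it; z points along the fingers, y is the line along which they close (so a half turn about z gives the same grasp; the last joint's range is limited). The gripper opens to 85 mm and grips with 20 to 120 N. Pads are 22 mm wide; open, the fingers measure 114 mm over their backs; the gripper's body (76 mm by 85 mm) begins 54 mm behind the grasp point. The pads swing forward as they close: fully open they stand 13 mm farther back than shut.
Start: joints at [-1.23, 0.053, 1.613, -0, 1.476, -0.119], TCP at [0.277, -0.56, 0.231] pointing down, gripper open.
Joint ranges: [-3.01, 3.01], [-1.01, 2.22], [0.06, 2.58], [-1.02, 4.17], [0.09, 2.62], [-3.14, 3.14]. Speed limits (rad/s): [2.57, 2.57, 3.14, 3.14, 3.14, 3.14].

INTERFACE

Orientations are given as a unit quaternion [w, x, y, z].
In Python, from plant import * gives the robot as it stands.
- The arm moves only by the tool jog_arm, never from a script. Its argument "moves" is a list that holds one entry, the list of rows, each a list of 7 numbers: the finger opening in cm, from 0 to 8.54, then the shift along the tool's x, y, z in cm, then the turn, a rotation vector about the tool's x, y, z in rad. A call has 1 to 20 rows; each row shifts and turns the commanded pose from where the row before left it, along the tool's axes as they then stand; what a row does not reach is not made up. A row lasts 1/12 s, in which the tool goes at most 41.7 mm and 7.16 degrees, less where a joint would pass 70% of its speed; a pose out of reach is approached as far as the arm can. A call is refused whole if a number of a shift passes 4.17 or a number of a turn 0.125, either way. A call with a gripper value outside its range is refused whole. The fingers move at their own pace and stop on an object; the grip force is fixed at half the most. Time passes only in rows, so rows that do not move let the fingers close. It gives the time, the measured TCP pose, the force, the opening and the grip force at its end, in the units of the state.
- state(): the state, without advancing time (a new reading comes with each control period).
- grab_frame(name): name is "side" or "top" or "wrist"; returns a dict with "color" (384x512x3 uint8, blue, green, red), "depth" (384x512 float32, m along the optical axis (not along the pixel's ray), 0 where there is no reading), "fx", "fy", "cx", "cy" (pixels), "R" (3x3) and "t" (3): a world point X has camera coordinates R X + t. Camera axes: x right, y down, z forward; pixel columns grow to the right and rows downward; lengths in m; the calibration is good to about 2 mm. The wrist camera is an equidistant fisheye: a pixel r from the principal point sees the ray r / f radians off the axis. A picture is of the moment at which its call begins.
- job_done(): hands the job in; it is judged then, once.
Trained networks look in a picture, given as the dict that the camera call returned (one of the last four; its "shot" number tells which), for a name from the list of things; names that differ only in an ending like _2 or _b are one class to them, and where a whole thing is asked for, a point or a joint stands for the part that bears it (a point fixed in the world has none). Each returns a list of dicts, best first, with "p" (0 to 1); they miss things now and then, are a little off and sometimes report something else, mostly with a low value. They report only what shows in the picture. A call takes as long as a camera call. They do not tell look-alikes from the thing itself.
- recognise(name, picture): "rect" ([centre column, centre row, width, height] in pixels, round what is visible of it).
- regions_of(name, picture): "pixels" (384x512 bool, what is visible of it) and "rect" ([centre column, centre row, width, height] in pixels, round what is visible of it).
The state is a dict: "time": time; "joint_pos": joint angles; "joint_vel": joint speeds; "joint_efforts": joint torques, N m; "tool_pos": TCP position; "tool_rot": TCP orientation; "contact_force": force on the tool from outside, world axes, zero at the start; "ft_torque": the same for the moment, N m; "gripper_width": opening from 0.0 (shut) to 1.0 (fully open); "grasp_force": force on a finger pad.
Only numpy, scipy, OpenCV 4.12 (cv2) and the standard library are available. Lean on these libraries where they do the work, as an engineer would, in place of code of your own. Each camera call takes 0.05 s, during which the arm holds its last target. There are 200 camera calls.

## Working session

There is one attempt and no reset: what is moved stays moved. The work goes in short steps, Python scripts to look and compute and a tool call to move; the robot and the scene stay as the last step left them, time stands still between calls to the robot, and variables do not carry over. Pictures are saved under pics/ and viewed, at most 10 in all, crops included, and the job is handed in when it is done.

Besides the shell and the picture viewer there is one more tool, called after ">>>" by a JSON object that holds its "method" and its "body". jog_arm: Moves the arm, as the interface text tells. Its arguments: {"type":"object","properties":{"moves":{"type":"array"}},"required":["moves"]}

```bash
mkdir -p pics
cat > h.py <<'E'
from plant import *
import numpy as np, cv2
def world(f,mask=None):
    d=f["depth"];v,u=np.indices(d.shape)
    P=np.stack([(u-f["cx"])/f["fx"]*d,(v-f["cy"])/f["fy"]*d,d],-1)
    return (P-np.array(f["t"]))@np.array(f["R"])
E
python3 - <<'E'
from h import *
s=state();print(s["time"],s["tool_pos"],s["tool_rot"])
fs=[grab_frame(n) for n in("top","side")]
cv2.imwrite("pics/a.png",fs[0]["color"]);cv2.imwrite("pics/b.png",fs[1]["color"])
for f in fs:
    W=world(f)
    for n in("pan","hot_base","hot_sign_peg"):
        for r in regions_of(n,f):
            m=r["pixels"]&(f["depth"]>0);print(n,round(r["p"],2),np.round(r["rect"]),np.round(np.median(W[m],0),3) if m.any() else None, np.round(W[m].max(0),3) if m.any() else None)
E
```

```text
0.0 [ 0.27713859 -0.55948557  0.23005607] [-1.02615358e-03  9.73691845e-01  2.27866469e-01 -1.00711470e-04]
pan 0.84 [320. 245.  45.  87.] [ 0.4   -0.231  0.06 ] [ 0.457 -0.175  0.132]
pan 0.73 [304. 153.  47.   9.] [ 0.598 -0.2    0.094] [ 0.612 -0.136  0.143]
hot_base 0.89 [389. 290.  69.  26.] [ 0.235 -0.423  0.015] [ 0.268 -0.351  0.144]
hot_base 0.74 [352. 102.  52.  45.] [ 0.746 -0.336  0.016] [ 0.83  -0.265  0.141]
hot_base 0.71 [235. 195.  57.  27.] [ 0.487 -0.015  0.015] [0.535 0.066 0.144]
hot_base 0.69 [403. 212.  63.  46.] [ 0.447 -0.469  0.014] [ 0.51  -0.398  0.146]
hot_base 0.63 [302. 156.  52.  31.] [ 0.595 -0.194  0.016] [ 0.655 -0.123  0.143]
hot_sign_peg 0.89 [391. 294.  65.   8.] [ 0.232 -0.422  0.098] [ 0.245 -0.363  0.144]
hot_sign_peg 0.85 [356.  99.  50.  32.] [ 0.752 -0.34   0.088] [ 0.83  -0.285  0.141]
hot_sign_peg 0.83 [302. 152.  49.  10.] [ 0.599 -0.196  0.091] [ 0.637 -0.136  0.143]
hot_sign_peg 0.78 [410. 209.  49.  28.] [ 0.445 -0.467  0.097] [ 0.487 -0.418  0.146]
hot_sign_peg 0.58 [235. 190.  52.  12.] [ 0.492 -0.021  0.097] [0.522 0.044 0.144]
pan 
[... 199 characters left out ...]
-0.401  0.016] [ 0.27  -0.345  0.141]
hot_base 0.59 [185. 160.  29.  49.] [ 0.749 -0.315  0.015] [ 0.81  -0.263  0.141]
hot_base 0.57 [227. 195.  23.  57.] [ 0.598 -0.176  0.013] [ 0.647 -0.119  0.142]
hot_base 0.56 [259. 242.  20.  59.] [0.492 0.01  0.013] [0.529 0.066 0.141]
hot_sign_peg 0.78 [258. 238.   9.  50.] [0.492 0.006 0.097] [0.515 0.054 0.141]
hot_sign_peg 0.77 [342. 145.  13.  39.] [ 0.232 -0.408  0.082] [ 0.246 -0.357  0.141]
hot_sign_peg 0.7 [229. 190.   5.  42.] [ 0.598 -0.15   0.096] [ 0.612 -0.129  0.141]
hot_sign_peg 0.59 [281. 132.  18.  35.] [ 0.445 -0.463  0.073] [ 0.486 -0.411  0.141]
hot_sign_peg 0.57 [184. 155.  21.  41.] [ 0.752 -0.322  0.08 ] [ 0.819 -0.278  0.141]
```

View pics/a.png

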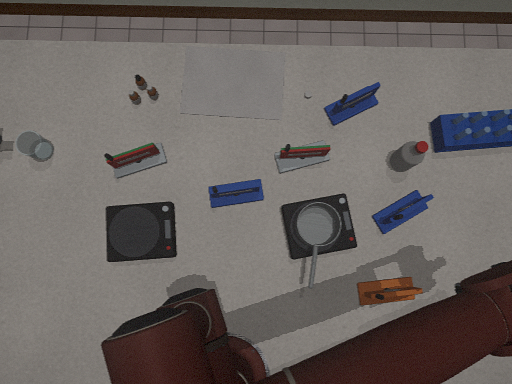

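View pics/b.png

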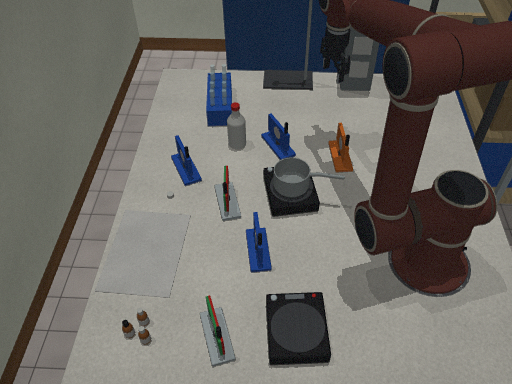

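Run:
```python
from h import *
f=grab_frame("top");W=world(f);g=grab_frame("side");V=world(g)
print("cam",-np.array(f["R"]).T@f["t"],-np.array(g["R"]).T@g["t"])
A=W.reshape(-1,3)[f["depth"].ravel()>0];B=V.reshape(-1,3)[g["depth"].ravel()>0]
for n,P in(("top",A),("side",B)):
  C=P[(abs(P[:,0]-.6)<.11)&(abs(P[:,1]+.195)<.11)]
  for lo,hi in((.132,.15),(.09,.108),(.008,.02)):
    Q=C[(C[:,2]>lo)&(C[:,2]<hi)]
    if len(Q)>4:
      r=cv2.minAreaRect((Q[:,:2]*1000).astype(np.float32))
      print(n,lo,len(Q),Q.mean(0).round(4),Q.min(0).round(3),Q.max(0).round(3),np.round(r[0],1),np.round(r[1],1),round(r[2],1))
```

```text
cam [ 0.31549584 -0.06940369  1.21066591] [0.43374433 0.83047811 1.16219211]
top 0.132 20 [ 0.5973 -0.1507  0.1386] [ 0.593 -0.156  0.133] [ 0.602 -0.145  0.143] [ 597.7 -150.4] [10.2  9.3] 88.3
top 0.09 244 [ 0.6017 -0.2045  0.099 ] [ 0.592 -0.265  0.09 ] [ 0.613 -0.137  0.104] [ 602.5 -201.1] [ 13.5 128.1] 4.6
top 0.008 650 [ 0.594  -0.1967  0.0132] [ 0.491 -0.304  0.008] [ 0.71  -0.087  0.02 ] [ 598.8 -195.5] [ 93.7 296.6] 31.6
side 0.132 15 [ 0.5974 -0.148   0.1357] [ 0.592 -0.158  0.132] [ 0.602 -0.141  0.141] [ 597.1 -149.8] [ 9.1 17.1] 5.8
side 0.09 104 [ 0.6014 -0.198   0.098 ] [ 0.592 -0.262  0.091] [ 0.612 -0.132  0.108] [ 601.7 -197. ] [ 11.7 130.9] 4.3
side 0.008 490 [ 0.6031 -0.1926  0.0124] [ 0.555 -0.301  0.008] [ 0.709 -0.116  0.02 ] [ 617.8 -223.7] [ 93.9 224.1] 31.7
```

The top view shows the pan at (318,224) on the right hotplate and the grey-based target sign at (302,156), with its peg at (288,148). The other sign is at (136,158). The blue and orange ones are decoys. The side view agrees: target sign at (228,195), pan at (292,178).

```bash
cat >> h.py <<'E'
def base(f,c=(.601,-.199)):
    W=world(f);d=np.hypot(W[...,0]-c[0],W[...,1]-c[1])
    m=(f["depth"]>0)&(d<.086)&(W[...,2]>.008)&(W[...,2]<.022)
    Q=W[m][:,:2];r=cv2.minAreaRect((Q*1000).astype(np.float32));return len(Q),np.round(r[0],1),np.round(r[1],1),round(r[2],1)
def peg(f,c=(.601,-.199)):
    W=world(f);d=np.hypot(W[...,0]-c[0],W[...,1]-c[1])
    m=(f["depth"]>0)&(d<.08)
    Q=W[m&(W[...,2]>.115)&(W[...,2]<.15)];T=W[m&(W[...,2]>.09)&(W[...,2]<.106)]
    r=cv2.minAreaRect((T[:,:2]*1000).astype(np.float32))
    return Q.mean(0).round(4),np.round(r[0],1),np.round(r[1],1),round(r[2],1)
E
python3 - <<'E'
from h import *
for n in("top","side"):
    f=grab_frame(n);print(n,base(f),peg(f))
    for r in regions_of("hot_base",f):
        W=world(f);m=r["pixels"]&(f["depth"]>0)&(W[...,2]<.022)&(W[...,2]>.006)
        q=W[m]
        if abs(np.median(q[:,0])-.6)<.04: R=cv2.minAreaRect((q[:,:2]*1000).astype(np.float32));print(R)
s=state();R=cv2.Rodrigues(np.zeros(3))[0]
from scipy.spatial.transform import Rotation as Ro
w=s["tool_rot"];R=Ro.from_quat([*w[1:],w[0]]);print(s["time"],R.as_matrix().round(3).tolist(),R.inv().apply(np.array([.597,-.150,.2])-s["tool_pos"]))
E
```

```text
top (601, array([ 602.3, -200.8]), array([ 60.6, 150. ]), 15.9) (array([ 0.5966, -0.1508,  0.1337]), array([ 602.3, -201.3]), array([ 13.9, 129.1]), 5.7)
((602.5801391601562, -200.8451690673828), (61.03944778442383, 149.62069702148438), 15.706805229187012)
side (470, array([ 601.9, -197.9]), array([ 60.2, 155.2]), 15.6) (array([ 0.5971, -0.1462,  0.1304]), array([ 601.7, -195.4]), array([ 11.8, 130.7]), 4.8)
((602.611328125, -196.08108520507812), (58.49626159667969, 150.50552368164062), 15.650835037231445)
0.7 [[0.896, 0.444, 0.0], [0.444, -0.896, -0.0], [0.0, 0.0, -1.0]] [ 0.46842073 -0.22564487  0.03134517]
```

>>> {"method": "jog_arm", "body": {"moves": [[[8.5, 2.6, -1.25, 0, 0, 0, 0], [8.5, 2.6, -1.25, 0, 0, 0, 0], [8.5, 2.6, -1.25, 0, 0, 0, 0], [8.5, 2.6, -1.25, 0, 0, 0, 0], [8.5, 2.6, -1.25, 0, 0, 0, 0], [8.5, 2.6, -1.25, 0, 0, 0, 0], [8.5, 2.6, -1.25, 0, 0, 0, 0], [8.5, 2.6, -1.25, 0, 0, 0, 0], [8.5, 2.6, -1.25, 0, 0, 0, 0], [8.5, 2.6, -1.25, 0, 0, 0, 0], [8.5, 2.6, -1.25, 0, 0, 0, 0], [8.5, 2.6, -1.25, 0, 0, 0, 0], [8.5, 2.6, -1.25, 0, 0, 0, 0], [8.5, 2.6, -1.25, 0, 0, 0, 0], [8.5, 2.6, -1.25, 0, 0, 0, 0], [8.5, 2.6, -1.25, 0, 0, 0, 0], [8.5, 2.6, -1.25, 0, 0, 0, 0], [8.5, 2.6, -1.25, 0, 0, 0, 0], [8.5, 0, 0, 0, 0, 0, 0], [8.5, 0, 0, 0, 0, 0, 0]]]}}

```text
time: 2.37
tool_pos: [0.5974, -0.1497, 0.2312]
tool_rot: [0.0, 0.973, 0.229, -0.0]
contact_force: [-1.2, -0.1, -0.1]
gripper_width: 0.999
grasp_force: 0.0
```

>>> {"method": "jog_arm", "body": {"moves": [[[8.5, 0, 0, 2.5, 0, 0, 0], [8.5, 0, 0, 2.5, 0, 0, 0], [8.5, 0, 0, 2.5, 0, 0, 0], [8.5, 0, 0, 2.5, 0, 0, 0], [8.5, 0, 0, 2.2, 0, 0, 0], [8.5, 0, 0, 0, 0, 0, 0], [8.5, 0, 0, 0, 0, 0, 0], [0.5, 0, 0, 0, 0, 0, 0], [0.5, 0, 0, 0, 0, 0, 0], [0.5, 0, 0, 0, 0, 0, 0], [0.5, 0, 0, 0, 0, 0, 0], [0.5, 0, 0, 0, 0, 0, 0], [0.5, 0, 0, 0, 0, 0, 0], [0.5, 0, 0, 0, 0, 0, 0], [0.5, 0, 0, 0, 0, 0, 0], [0.5, 0, 0, 0, 0, 0, 0], [0.5, 0, 0, 0, 0, 0, 0]]]}}

```text
time: 3.78
tool_pos: [0.5973, -0.1521, 0.1102]
tool_rot: [0.001, 0.974, 0.228, 0.0]
contact_force: [-1.0, -5.6, 2.1]
gripper_width: 0.121
grasp_force: 58.5
```

Run:
```python
import numpy as np
c=np.array([.6022,-.1995]);a=np.radians(np.linspace(95.2,-74.2,17))
P=c+.05*np.c_[np.cos(a),np.sin(a)];X=np.array([.895,.446]);Y=np.array([.446,-.895])
D=np.diff(P,axis=0)*100
print(np.c_[D@X,D@Y].round(2).tolist(),P[-1])
```

```text
[[0.83, 0.41], [0.74, 0.56], [0.62, 0.68], [0.48, 0.79], [0.33, 0.86], [0.17, 0.91], [-0.0, 0.92], [-0.17, 0.91], [-0.33, 0.86], [-0.49, 0.78], [-0.62, 0.68], [-0.74, 0.55], [-0.83, 0.41], [-0.89, 0.25], [-0.92, 0.08], [-0.92, -0.09]] [ 0.61581401 -0.2476109 ]
```

>>> {"method": "jog_arm", "body": {"moves": [[[0.5, 0.76, 0.54, 0, 0, 0, 0], [0.5, 0.74, 0.56, 0, 0, 0, 0], [0.5, 0.62, 0.68, 0, 0, 0, 0], [0.5, 0.48, 0.79, 0, 0, 0, 0], [0.5, 0.33, 0.86, 0, 0, 0, 0], [0.5, 0.17, 0.91, 0, 0, 0, 0], [0.5, 0, 0.92, 0, 0, 0, 0], [0.5, -0.17, 0.91, 0, 0, 0, 0], [0.5, 0, 0, 0, 0, 0, 0], [0.5, 0, 0, 0, 0, 0, 0]]]}}

```text
time: 4.62
tool_pos: [0.6543, -0.1933, 0.1104]
tool_rot: [0.002, 0.974, 0.228, 0.004]
contact_force: [10.5, -1.9, -2.5]
gripper_width: 0.117
grasp_force: 59.3
```

Run:
```python
from h import *
f=grab_frame("side");s=state();print(s["tool_pos"],s["contact_force"],s["gripper_width"],peg(f))
cv2.imwrite("pics/c.png",f["color"])
```

```text
[ 0.65424863 -0.19334939  0.11035604] [11.40181182 -2.7738605  -1.78449248] 0.11618434258560097 (array([ 0.6528, -0.1791,  0.1285]), array([ 602.5, -197.7]), array([129.1,  20.1]), 9.0)
```

View pics/c.png

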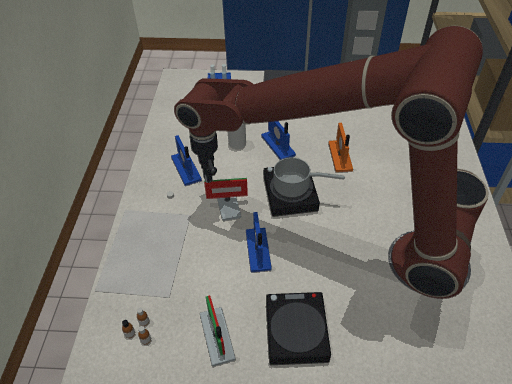

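The side view shows the plate half way, along x, with the peg held at (210,175) and the red face toward +y at (226,188). I'll continue.

>>> {"method": "jog_arm", "body": {"moves": [[[0.5, -0.2, 0.93, 0, 0, 0, 0], [0.5, -0.49, 0.78, 0, 0, 0, 0], [0.5, -0.62, 0.68, 0, 0, 0, 0], [0.5, -0.74, 0.55, 0, 0, 0, 0], [0.5, -0.83, 0.41, 0, 0, 0, 0], [0.5, -0.89, 0.25, 0, 0, 0, 0], [0.5, -0.92, 0.08, 0, 0, 0, 0], [0.5, -0.92, -0.09, 0, 0, 0, 0], [0.5, 0, 0, 0, 0, 0, 0], [0.5, 0, 0, 0, 0, 0, 0], [0.5, 0, 0, 0, 0, 0, 0]]]}}

```text
time: 5.58
tool_pos: [0.6142, -0.2513, 0.11]
tool_rot: [0.0, 0.974, 0.228, -0.003]
contact_force: [-7.2, -1.5, 8.1]
gripper_width: 0.117
grasp_force: 60.6
```

Run:
```python
from h import *
f=grab_frame("side");s=state();print(s["tool_pos"],s["contact_force"],s["gripper_width"],peg(f),base(f))
```

```text
[ 0.61425044 -0.25129848  0.1100418 ] [-7.71591313 -0.36921649  7.96586646] 0.11921521886463173 (array([ 0.6134, -0.2387,  0.1276]), array([ 599.7, -190. ]), array([ 12.4, 118.1]), 17.5) (460, array([ 601.3, -198.1]), array([ 75.7, 156.7]), 7.4)
```

>>> {"method": "jog_arm", "body": {"moves": [[[0.5, 0.15, 0.07, 0, 0, 0, 0], [0.5, 0, 0, 0, 0, 0, 0], [4, 0, 0, 0, 0, 0, 0], [8.5, 0, 0, 0, 0, 0, 0], [8.5, 0, 0, 0, 0, 0, 0], [8.5, 0, 0, 0, 0, 0, 0], [8.5, 0, 0, 0, 0, 0, 0], [8.5, 0, 0, 0, 0, 0, 0], [8.5, 0, 0, 0, 0, 0, 0], [8.5, 0, 0, -2, 0, 0, 0], [8.5, 0, 0, -3, 0, 0, 0], [8.5, 0, 0, -3, 0, 0, 0], [8.5, 0, 0, -3, 0, 0, 0], [8.5, 0, 0, -3, 0, 0, 0], [8.5, 0, 0, -3, 0, 0, 0], [8.5, 0, 0, -3, 0, 0, 0], [8.5, 0, 0, 0, 0, 0, 0]]]}}

```text
time: 7.05
tool_pos: [0.6202, -0.2512, 0.3185]
tool_rot: [0.004, 0.974, 0.228, 0.005]
contact_force: [-0.1, -0.1, 1.7]
gripper_width: 0.997
grasp_force: 0.0
```

Run:
```python
from h import *
s=state();print(s["tool_pos"],s["contact_force"])
for n in("side","top"):
    f=grab_frame(n);print(n,peg(f),base(f));cv2.imwrite(f"pics/d{n}.png",f["color"])
```

```text
[ 0.62022178 -0.2512471   0.31851448] [-0.10298523 -0.13823024  1.69896882]
side (array([ 0.6185, -0.2423,  0.1304]), array([ 601.8, -196.5]), array([ 12.5, 130.5]), 19.3) (429, array([ 602.3, -197.5]), array([ 59.8, 156.6]), 16.0)
top (array([nan, nan, nan]), array([ 585.2, -142.8]), array([ 6.4, 13.1]), 44.7) (84, array([ 603.2, -135. ]), array([26.7, 51.1]), 58.5)h.py:16: RuntimeWarning: Mean of empty slice.
  return Q.mean(0).round(4),np.round(r[0],1),np.round(r[1],1),round(r[2],1)
  ret = um.true_divide(
```

View pics/dside.png

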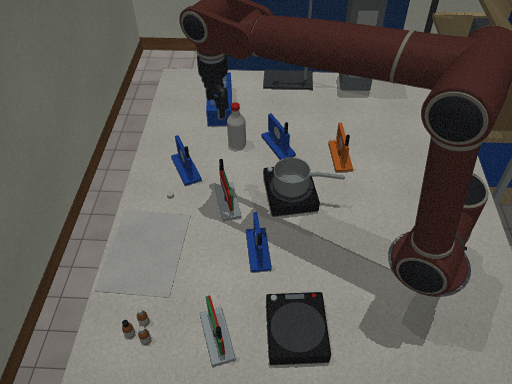

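The plate is about 3° off square to its base, with red on the display side at (226,190) and the peg at the far (−y) end at (221,170). The arm is clear.

```bash
python3 -c "
from plant import *
print(job_done())"
```

```text
the job is handed in; nothing more can be done
None
```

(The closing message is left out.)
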